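# Load a culture dish through the spring gate of the dish dock

## Robot

A 6-joint arm with a two-finger parallel gripper is mounted at the origin on a cart in front of the work surface, level with it; the furniture and walls round the work are solid. World frame = base frame: x ahead of the robot, y to its left, z up, the work surface at z = 0. Lengths are in m, angles in rad, forces in N, time in s.
With the tool pointing down it reaches from about 0.35 to 0.85 m from the base axis. Payload 8.1 kg.
Tool frame: the origin (TCP) lies at the very end of the fingers, on their centre line; the grasp point (between the pads) lies robot.tcp_to_grasp behind it (robot.tcp_to_grasp is the distance from the TCP to the grasp point, in m); z points along the fingers, y is the line along which they close (so a half turn about z gives the same grasp; the last joint's range is limited). The gripper opens to 93 mm and grips with 3 to 60 N. Pads are 15 mm wide; open, the fingers measure 128 mm over their backs; the gripper's body (75 mm by 188 mm) begins 65 mm behind the grasp point.
Start: joints at [1.253, 0.13, 1.488, -0, 1.523, -0.085], TCP at [0.138, 0.584, 0.219] pointing down, gripper open.
Joint ranges: [-2.96, 2.96], [-0.89, 2.26], [0.02, 2.5], [-1.34, 4.48], [0, 2.73], [-2.66, 2.66]. Speed limits (rad/s): [2.39, 2.39, 2.79, 3.14, 3.14, 3.14].

## Interface

Orientations are given as a rotation vector (axis times angle).
In Python, from plant import robot gives the robot as it stands. The module is installed in compiled form; this text tells all that it offers.
- The arm moves only by the shell command python3 -m pendant 'ROWS' [FORCE]. ROWS is JSON, a list that holds one entry, the list of rows, each a list of 5 numbers: the opening, from 0 (shut) to 1 (fully open), then the shift along the tool's x, y, z in cm, then the turn about the tool's z in degrees. In form: [[[fingers, x, y, z, roll], ...]]. A call has 1 to 8 rows; each row shifts and turns the commanded pose from where the row before left it, along the tool's axes as they then stand; what a row does not reach is not made up. A row lasts 1/10 s, in which the tool goes at most 50 mm and 8.59 degrees, less where a joint would pass 70% of its speed; a pose out of reach is approached as far as the arm can. A call is refused whole if a number of a shift passes 5 or a number of a turn 8.59, either way. A call with a gripper value outside its range is refused whole. The fingers move at their own pace and stop on an object; FORCE is the grip in N (left out, the last holds). Time passes only in rows, so rows that do not move let the fingers close. It gives the time, the measured TCP pose, the force, the opening and the grip force at its end, in the units of the state.
- robot.read_state(): the state, without advancing time (a new reading comes with each control period).
- robot.read_camera(name): name is "scene" or "top" or "wrist"; returns a dict with "img" (384x512x3 uint8, blue, green, red), "K" (3x3 intrinsics, pixels), "k1" (the pictures are not rectified: a ray, as slopes to the right and down, at radius r is drawn at 1 + k1 r^2 times it, then the intrinsics apply), "pose" (4x4, takes a point from camera to world coordinates). Camera axes: x right, y up, looking along -z (the intrinsics and any distortion apply to the point x, -y, -z); pixel columns grow to the right and rows downward; lengths in m; the calibration is good to about 2 mm. A picture is of the moment at which its call begins. There is no depth.
- robot.close_job(): hands the job in; it is judged then, once.
The state is a dict: "t": time; "q": joint angles; "dq": joint speeds; "joint_torque": joint torques, N m; "tool_pos": TCP position; "orientation": TCP orientation; "force": force on the tool from outside, world axes, zero at the start; "wrist_torque": the same for the moment, N m; "opening": finger opening in m; "gripper_force": force on a finger pad.
Only numpy, scipy, OpenCV 4.12 (cv2) and the standard library are available. Lean on these libraries where they do the work, as an engineer would, in place of code of your own. Each camera call takes 0.05 s, during which the arm holds its last target. There are 200 camera calls.

## Task

Load the covered dish with the tan filling into the white dish dock: lay it flat on the dock's open ledge, then push it in through the orange spring gate until it is fully home against the end stop, and come out so that the gate swings shut behind it. Keep the dish level all the while and leave the clear dish and the other things where they are.

Things in the scene. Friction and masses are not known exactly. Their poses are not given: they have to be found in the camera images.
- tan_dish: covered Petri dish with a tan filling, a disc 60 mm in diameter and 14 mm high, about 28 g; origin at the centre of its underside, z up. Its yaw means nothing. Which of the two dishes lies in which place varies. A fixed grey drawer cabinet, 172 mm high, stands between the dishes and the dock, up to world x = 0.53, from y = -0.17 to +0.085 m.
- clear_dish: the same kind of dish (60 mm diameter, 14 mm high) but clear and colourless: a bystander; origin at the centre of its underside
- dock: white dish dock, fixed to the bench; place and yaw vary. Origin on the bench under the middle of the doorway; x points the way in (level, along the lane), y left, z up. Base plate 6 mm thick, x -116 to +136, y -50 to +50 mm; the dish stands on its top, z = 6 mm. The part with x under -38 mm is the open ledge, without walls. Everything else is at most 34 mm high.
- ledge (a point): blue cross in the middle of the open ledge, on its top (dock x = -72, y = 0, z = 6 mm): where to lay the dish
- doorway (a point): middle of the doorway on the base plate's top (dock x = 0, y = 0, z = 6 mm), between two steel posts 34 mm high. Before it, from x = -35 to 0 mm, two slanted grey guides (top z = 20 mm) lead in: the gap between them narrows from about 90 to 68 mm.
- slot (a point): point in the slot above the lane (dock x = 65, y = 0, z = 29 mm). The lane runs from x = 0 to 125 mm, 68 mm wide. Clear strips (z = 26 to 29 mm) cover its sides and leave a slot 44 mm wide (y -22 to +22 mm) open to above along the whole lane: fingertips can move along in it behind the dish, but the dish is too wide to pass it.
- home (a point): point on the lane's floor (dock x = 95, y = 0, z = 6 mm): the centre of the dish's underside when the dish is fully home against the end stop (a fixed grey wall, face at x = 125 mm, top z = 26 mm). The rear edge of the dish is then at x = 65 mm.
- gate (a joint): orange spring gate, one leaf 64 mm long, 3 mm thick, z = 7 to 24 mm, hinged upright at the left post (dock x = 2, y = 34 mm). 0 rad is shut; it swings only inward, to 1.5 rad (along the left wall). A light spring (under 0.6 N at the free edge) shuts it when whatever holds it open is lifted out or drawn back. The open leaf reaches in to x = 66 mm, just clear of a dish fully home.
- eyepiece: black microscope eyepiece, 37 mm diameter, 42 mm high, loose bystander; origin at the centre of its underside
- cover_glass_box: small box of cover glasses, 31 x 41 x 18 mm, loose bystander; origin at the centre of its underside
- oil_bottle: small bottle, 27 mm diameter, 61 mm high, loose bystander; origin at the centre of its underside. Left of it a tall fixed microscope stands at world x = 0.3 to 0.63, y over 0.5 m: keep the arm clear of it.
Things that resemble listed ones, but are neither listed nor needed, are in the scene too. Leave any blue or yellow look-alike of the tan_dish alone.

How it is judged:
By the outcome, as a careful person would: the job done as asked, in the order asked, and still so for the second after the job is handed in, with the robot touching nothing.
It also fails if it takes over 62 s, if anything falls off the work surface, if the arm or the gripper's body presses on something with over 40 N, if the wrist force passes 120 N, or if a joint passes its speed limit or range.

## Working session

There is one attempt and no reset: what is moved stays moved. The work goes in short steps, Python scripts to look and compute and a shell command to move; the robot and the scene stay as the last step left them, time stands still between calls to the robot, and variables do not carry over. Pictures are saved under pics/ and viewed, at most 10 in all, crops included, and the job is handed in when it is done.

```bash
mkdir -p pics
cat > h.py <<'E'
import numpy as np, cv2, pickle
from plant import robot
def snap(n,f):
    c=robot.read_camera(n); pickle.dump(c,open(f'pics/{f}.pkl','wb')); cv2.imwrite(f'pics/{f}.png',c['img']); return c
def load(f): return pickle.load(open(f'pics/{f}.pkl','rb'))
def px2w(c,u,v,z):
    K=np.array(c['K']);P=np.array(c['pose'])
    d=cv2.undistortPoints(np.array([[[u,v]]],float),K,np.array([c['k1'],0,0,0.]))[0,0]
    r=P[:3,:3]@np.array([d[0],-d[1],-1]); o=P[:3,3]
    return o+r*(z-o[2])/r[2]
def w2px(c,p):
    P=np.array(c['pose']);q=P[:3,:3].T@(np.array(p)-P[:3,3]);x,y=q[0]/-q[2],-q[1]/-q[2]
    s=1+c['k1']*(x*x+y*y);K=np.array(c['K']);return K[0,0]*x*s+K[0,2],K[1,1]*y*s+K[1,2]
E
python3 - <<'E'
from h import *
a=snap('top','top0')['img'];b=snap('scene','scene0')['img']
cv2.imwrite('pics/t0.png',cv2.resize(a,(800,600),interpolation=3))
s=robot.read_state();print(s['t'],s['tool_pos'],s['orientation'],s['opening'],robot.tcp_to_grasp)
E
```

```text
0.1 [0.13822529 0.58335555 0.21769802] [-3.64779771e-01 -3.11999283e+00  2.47722590e-03] 0.0930575623543409 0.0188
```

View pics/t0.png

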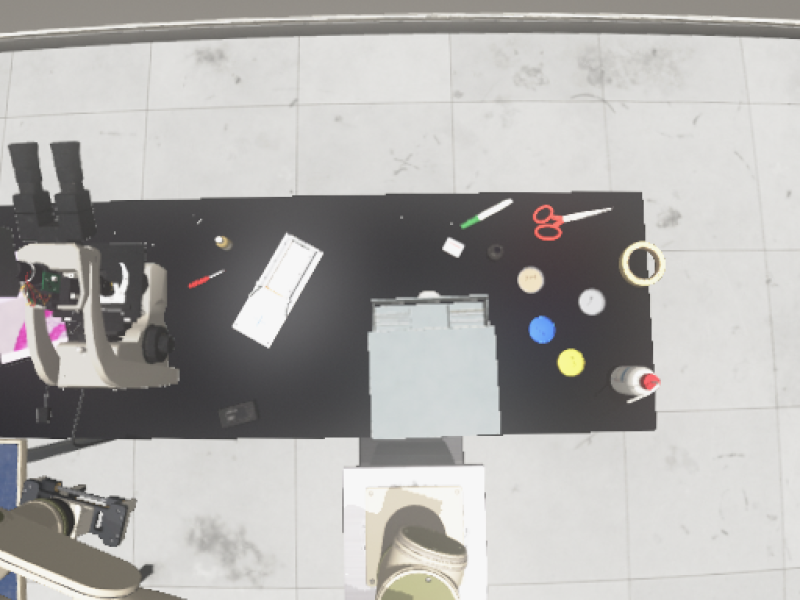

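View pics/scene0.png

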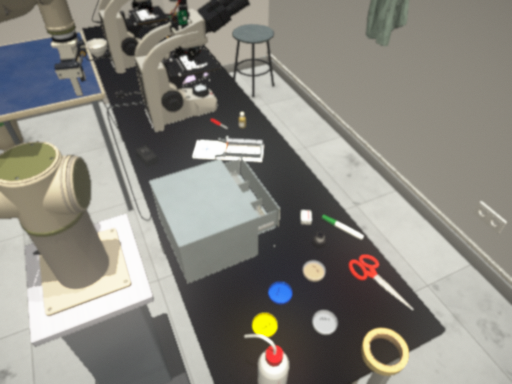

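The top view (scaled 1.5625x) shows the tan dish at about (530,280), the clear dish at (592,302) and the dock from (235,325) to (320,245). I can't tell yet which end is the ledge, so I'll enlarge that area.

Run:
```python
from h import *
c=load('top0')
a=c['img'][145:230,140:220];b=c['img'][125:210,280:400]
cv2.imwrite('pics/c0.png',cv2.resize(a,None,fx=7,fy=7,interpolation=cv2.INTER_CUBIC))
print(px2w(c,530/1.5625,280/1.5625,.014),px2w(c,592/1.5625,302/1.5625,.014))
for n,(u,v) in dict(a=(289,234),b=(323,252),c=(268,347),d=(233,327)).items(): print(n,px2w(c,u/1.5625,v/1.5625,.01))
for n,(u,v) in dict(box=(453,247),eye=(496,251),oil=(222,242),tape=(641,264),cab=(370,330),drawer=(488,298)).items(): print(n,px2w(c,u/1.5625,v/1.5625,.03))
```

```text
[ 0.5661649  -0.27662451  0.014     ] [ 0.5131407 -0.4182042  0.014    ]
a [0.68344971 0.27812471 0.01      ]
b [0.63947901 0.19863524 0.01      ]
c [0.42231108 0.32417414 0.01      ]
d [0.46894434 0.40557924 0.01      ]
box [ 0.64234697 -0.10020102  0.03      ]
eye [ 0.63171165 -0.19796395  0.03      ]
oil [0.66327828 0.42891649 0.03      ]
tape [ 0.59737736 -0.53231853  0.03      ]
cab [0.45661394 0.09013235 0.03      ]
drawer [ 0.52443345 -0.17618168  0.03      ]
```

View pics/c0.png

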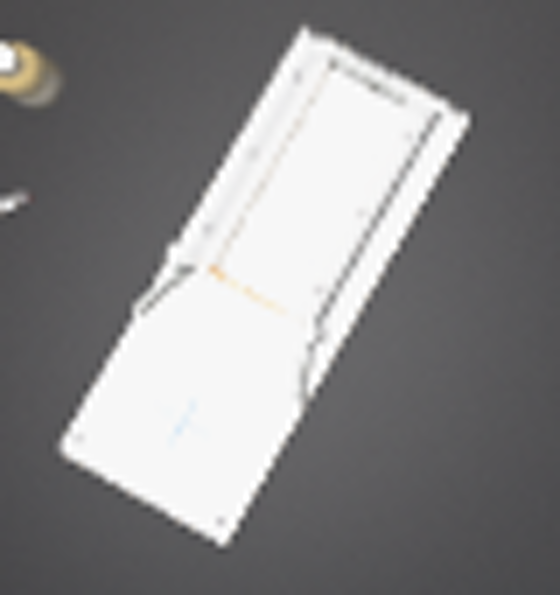

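The blue cross at crop (183,425) is at the near end. So the ledge faces the robot and the lane runs in at about -30° yaw. I'll go above the tan dish first.

```bash
python3 -m pendant '[[[1,0,0,-3,8.5],[1,0,0,-3,8.5],[1,-3,-2,0,0],[1,-4,-2.6,0,0],[1,-4,-2.6,0,0],[1,-4,-2.6,0,0],[1,-4,-2.6,0,0],[1,-4,-2.6,0,0]]]' 10
python3 -m pendant '[[[1,-4,-2.6,0,0],[1,-4,-2.6,0,0],[1,-4,-2.6,0,0],[1,-4,-2.6,0,0],[1,-4,-2.6,0,0],[1,-4,-2.6,0,0],[1,-4,-2.6,0,0],[1,-4,-2.6,0,0]]]'
```

```text
t: 0.9
tool_pos: [0.2613, 0.3364, 0.2782]
orientation: [-0.821, -3.032, 0.001]
force: [-0.4, 0.1, 0.1]
opening: 0.0931
gripper_force: 0.0
t: 1.7
tool_pos: [0.4326, -0.005, 0.2785]
orientation: [0.823, 3.032, 0.0]
force: [0.8, 0.8, 0.6]
opening: 0.0932
gripper_force: 0.0
```

```bash
python3 -m pendant '[[[1,-4,-2.6,0,0],[1,-4,-2.6,0,0],[1,-4,-2.6,0,0],[1,-4,-2.6,0,0],[1,-4,-2.6,2,0],[1,-4,-2.6,3,0],[1,0,0,3,0],[1,0,0,0,0]]]'
cat >> h.py <<'E'
from scipy.spatial.transform import Rotation as R
def tool(target):
    s=robot.read_state();M=R.from_rotvec(s['orientation']).as_matrix()
    return np.round(100*M.T@(np.array(target)-s['tool_pos']),2)
E
python3 - <<'E'
from h import *
c=snap('wrist','w1');cv2.imwrite('pics/w1b.png',c['img'])
print(robot.read_state()['tool_pos'],w2px(c,(.566,-.277,.014)))
E
```

```text
t: 2.5
tool_pos: [0.5544, -0.252, 0.1959]
orientation: [-0.822, -3.021, -0.004]
force: [-0.4, 0.5, -1.5]
opening: 0.0928
gripper_force: 0.0
[ 0.55552024 -0.25177932  0.199342  ] (np.float64(242.08344428127373), np.float64(196.35682195911915))
```

View pics/w1.png

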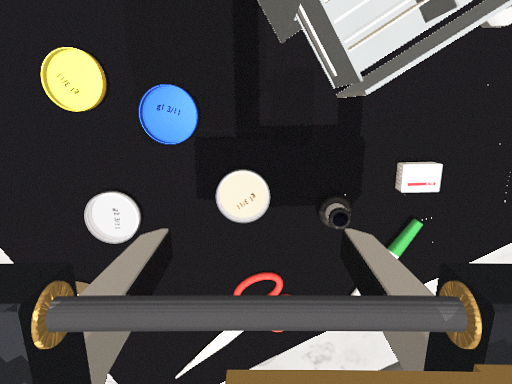

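The wrist view shows the tan dish centred at about (243,195), which matches the top-view prediction of (242,196). The eyepiece is at (336,212) and the clear dish at (113,217), with the cabinet at upper right.

Run:
```python
from h import *
c=load('w1')
p=px2w(c,242.7,195.3,.014);print(p,px2w(c,336,212,.04),px2w(c,215.5,195,.014),px2w(c,270.5,195,.014))
print(tool([p[0],p[1],.06]),tool([p[0],p[1],.004]),robot.read_state()['orientation'])
print(px2w(c,345,97,.1))
```

```text
[ 0.56531014 -0.27578986  0.014     ] [ 0.62385689 -0.19749817  0.04      ] [ 0.54981909 -0.30140232  0.014     ] [ 0.5805599  -0.24923554  0.014     ]
[-2.16 -1.58 13.92] [-2.2  -1.58 19.52] [-8.21387789e-01 -3.02534489e+00 -2.98102282e-03]
[ 0.51970179 -0.15314411  0.1       ]
```

```bash
python3 -m pendant '[[[1,-1.1,-0.8,3,0],[1,-1.1,-0.8,4,0],[1,0,0,4,0],[1,0,0,2.9,0],[1,0,0,0,0],[1,0,0,0,0]]]'
python3 - <<'E'
from h import *
s=robot.read_state();print(s['tool_pos'],s['orientation'],s['t']);print(tool([.5653,-.2758,.004]))
E
```

```text
t: 3.15
tool_pos: [0.5693, -0.2773, 0.0662]
orientation: [0.82, 3.031, -0.001]
force: [1.0, -0.5, -0.3]
opening: 0.093
gripper_force: 0.0
[ 0.56932199 -0.27726787  0.066166  ] [ 8.20081076e-01  3.03081018e+00 -6.92515978e-04] 3.15
[ 0.43 -0.08  6.22]
```

```bash
python3 -m pendant '[[[1,0.4,0,2,0],[1,0,0,2,0],[1,0,0,1.2,0],[1,0,0,0.9,0],[1,0,0,0,0],[1,0,0,0,0]]]'
python3 - <<'E'
from h import *
s=robot.read_state();print(tool([.5653,-.2758,.004]));c=snap('wrist','w2');print(w2px(c,(.5653,-.2758,.014)))
E
```

```text
t: 3.75
tool_pos: [0.5657, -0.2758, 0.0039]
orientation: [0.822, 3.031, -0.001]
force: [1.0, 0.3, 0.2]
opening: 0.0929
gripper_force: 0.0
[ 0.03 -0.01 -0.01]
(np.float64(256.51131841190397), np.float64(253.71842180008147))
```

View pics/w2.png

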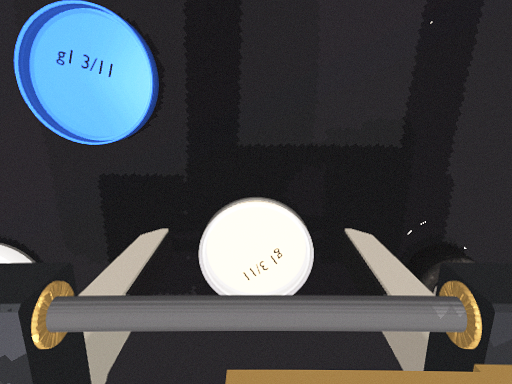

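The dish sits midway between the fingers, centred at about (256,253) as predicted. I'll close the fingers and lift.

```bash
python3 -m pendant '[[[0.55,0,0,0,0],[0.55,0,0,0,0],[0.55,0,0,0,0],[0.55,0,0,0,0],[0.5,0,0,0,0],[0.5,0,0,0,0],[0.5,0,0,0,0],[0.5,0,0,0,0]]]' 10
```

```text
t: 4.6
tool_pos: [0.5649, -0.2755, 0.0027]
orientation: [-0.822, -3.032, -0.0]
force: [-0.3, 1.0, 0.6]
opening: 0.0596
gripper_force: 10.0
```

```bash
python3 -m pendant '[[[0.5,0,0,-1,0],[0.5,0,0,-3,0],[0.5,0,0,-4,0],[0.5,0,0,-4,0],[0.5,0,0,-4,0],[0.5,0,0,-4,0],[0.5,0,0,-4,0],[0.5,0,0,0,0]]]'
python3 - <<'E'
from h import *
c=load('top0');f=lambda x,y,z:px2w(c,140+x/7,145+y/7,z)
l=f(183,425,.006);d=f(60,450,.006);e=f(225,545,.006);print(l,d,e,np.linalg.norm(d-e),(d+e)/2)
print(tool([l[0],l[1],.25]))
E
```

```text
t: 5.4
tool_pos: [0.5678, -0.2771, 0.2518]
orientation: [0.819, 3.021, -0.005]
force: [0.1, -0.4, -0.1]
opening: 0.0599
gripper_force: 10.0
[0.48116666 0.34515941 0.006     ] [0.46919996 0.4088168  0.006     ] [0.41962335 0.32289439 0.006     ] 0.0991993011663515 [0.44441166 0.36585559 0.006     ]
[38.9  49.34 -0.31]
```

```bash
python3 -m pendant '[[[0.5,1,1.3,0,0],[0.5,2,2.6,0,0],[0.5,2.5,3.2,0,0],[0.5,2.5,3.2,0,0],[0.5,2.5,3.2,0,0],[0.5,2.5,3.2,0,0],[0.5,2.5,3.2,0,0],[0.5,2.5,3.2,0,0]]]'
python3 -m pendant '[[[0.5,2.5,3.2,0,0],[0.5,2.5,3.2,0,0],[0.5,2.5,3.2,0,0],[0.5,2.5,3.2,0,0],[0.5,2.5,3.2,0,0],[0.5,2,2.6,0,0],[0.5,1,1.3,0,0],[0.5,0,0,0,0]]]'
python3 -m pendant '[[[0.5,1.5,2.2,2,0],[0.5,2,2.5,3,0],[0.5,1,1.3,3,0],[0.5,0,0,2,0],[0.5,0,0,0,0],[0.5,0,0,0,0]]]'
python3 - <<'E'
from h import *
c=snap('wrist','w3')
l=np.array([.482,.3445,.006]);print(robot.read_state()['tool_pos'],robot.read_state()['opening'],tool([*l[:2],.25]),w2px(c,l))
E
```

```text
t: 6.2
tool_pos: [0.5242, 0.0173, 0.2407]
orientation: [-0.821, -3.029, 0.0]
force: [0.4, 0.0, -0.1]
opening: 0.0596
gripper_force: 10.0
t: 7.0
tool_pos: [0.4911, 0.2666, 0.2411]
orientation: [-0.817, -3.031, 0.002]
force: [0.4, 0.1, -0.4]
opening: 0.0595
gripper_force: 10.0
t: 7.6
tool_pos: [0.4843, 0.3381, 0.1425]
orientation: [-0.823, -3.031, 0.002]
force: [-0.1, -0.3, 0.5]
opening: 0.06
gripper_force: 10.0
[0.48516425 0.33858219 0.14376688] 0.059532829149068954 [  0.57   0.36 -10.62] (np.float64(261.15762608911336), np.float64(179.36339821750443))
```

View pics/w3.png

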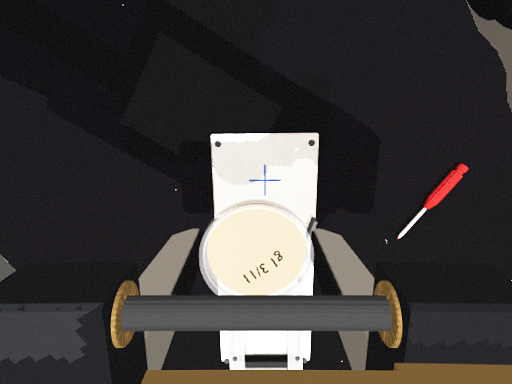

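The blue cross is at (265,180), the ledge's rear corners at (210,134) and (319,132), and the dish is held level between the fingers.

Run:
```python
from h import *
c=load('w3');l=px2w(c,265,180,.006);a=px2w(c,210.5,134,.006);b=px2w(c,319,132.5,.006)
m=(a+b)/2;v=l-m;print(l,a,b,np.linalg.norm(a-b),np.linalg.norm(v),np.degrees(np.arctan2(v[1],v[0])),np.degrees(np.arctan2(*(b-a)[1::-1])))
# far strip ends
p=px2w(c,235,358,.034);q=px2w(c,296,360,.034);print(p,q,np.degrees(np.arctan2(*((p+q)/2-l)[1::-1])))
print(tool([*l[:2],.012]))
```

```text
[0.48437457 0.34732069 0.006     ] [0.42213938 0.32609273 0.006     ] [0.47090803 0.41163459 0.006     ] 0.0984672045729471 0.043552127112063604 -29.64654260816966 60.311909370111
[0.62172752 0.23228343 0.034     ] [0.6547214  0.28388356 0.034     ] -30.114918744483507
[ 0.52  0.71 13.18]
```

```bash
python3 -m pendant '[[[0.5,0.2,0.3,2,0],[0.5,0.3,0.35,3,0],[0.5,0,0,3,0],[0.5,0,0,2.5,0],[0.5,0,0,1.5,0],[0.5,0,0,0.8,0],[0.5,0,0,0,0],[0.5,0,0,0,0]]]'
python3 - <<'E'
from h import *
for i in range(1): print(tool([.4840,.3470,.0095]))
E
```

```text
t: 8.45
tool_pos: [0.4846, 0.348, 0.0163]
orientation: [0.822, 3.031, 0.003]
force: [-0.8, 0.4, 0.4]
opening: 0.0594
gripper_force: 10.0
[ 0.   -0.11  0.68]
```

```bash
python3 -m pendant '[[[0.5,0,-0.1,0.4,0],[0.5,0,0,0.2,0],[0.5,0,0,0.1,0],[0.5,0,0,0,0],[0.5,0,0,0,0]]]'
python3 -m pendant '[[[0.5,0,0,0.05,0],[0.5,0,0,0,0],[0.5,0,0,0,0]]]'
```

```text
t: 8.95
tool_pos: [0.4833, 0.3468, 0.0086]
orientation: [0.822, 3.032, 0.001]
force: [-1.3, -1.1, 4.6]
opening: 0.0599
gripper_force: 10.0
t: 9.25
tool_pos: [0.4833, 0.3468, 0.0085]
orientation: [0.822, 3.032, 0.001]
force: [-4.5, -3.2, 10.0]
opening: 0.0598
gripper_force: 10.0
```

Contact with the ledge is confirmed. I'll release, rise, then step back behind the dish.

```bash
python3 -m pendant '[[[0.5,0,0,-0.05,0],[0.8,0,0,0,0],[0.8,0,0,0,0],[0.8,0,0,0,0],[0.8,0,0,0,0],[0.8,0,0,-2,0],[0.8,0,0,-3,0],[0.8,0,0,-2,0]]]'
python3 -m pendant '[[[0,2,0,0,0],[0,2.5,0,0,0],[0,2,0,0,0],[0,0,0,0,0],[0,0,0,0,0],[0,0,0,0,0],[0,0,0,0,0],[0,0,0,0,0]]]'
python3 - <<'E'
from h import *
c=snap('wrist','w4');t=snap('top','top4')
d=np.array([.866,-.5]);o=np.array([.484,.347])-d*-.072
s=robot.read_state();v=s['tool_pos'][:2]-o;print(s['tool_pos'],s['orientation'],'dock',v@d,v@[.5,.866],s['opening'],s['force'])
a=cv2.resize(t['img'][145:230,140:220],(450,478),interpolation=cv2.INTER_CUBIC);b=cv2.resize(c['img'],(350,262))
im=np.zeros((478,800,3),np.uint8);im[:,:450]=a;im[:262,450:]=b;cv2.imwrite('pics/m4.png',im)
E
```

```text
t: 10.05
tool_pos: [0.4833, 0.3469, 0.0793]
orientation: [0.822, 3.031, 0.001]
force: [0.6, 0.6, 0.6]
opening: 0.0746
gripper_force: 0.0
t: 10.85
tool_pos: [0.4273, 0.3791, 0.0775]
orientation: [-0.823, -3.032, 0.0]
force: [0.0, 0.4, -0.2]
opening: 0.0151
gripper_force: 0.0
[0.42719065 0.37918594 0.07762485] [-8.23217336e-01 -3.03178878e+00  8.76825149e-06] dock -0.13728669975078123 -0.0005316483405029479 0.006961150830075937 [-0.06122023  0.82949167  0.52064401]
```

View pics/m4.png

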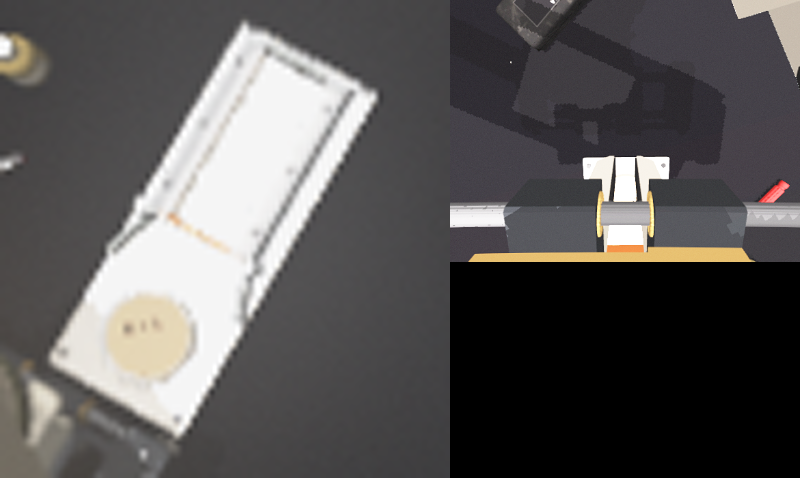

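The top view shows the dish lying on the ledge and the gate shut, with the fingers behind the ledge. I'll lower the closed fingers behind the dish and push.

```bash
python3 -m pendant '[[[0,0,0,2,0],[0,0,0,2.5,0],[0,0,0,1.5,0],[0,0,0,0.6,0],[0,0,0,0,0],[0,0,0,0,0]]]' 10
python3 -m pendant '[[[0,-0.7,0,0,0],[0,-0.8,0,0,0],[0,-0.8,0,0,0],[0,-0.8,0,0,0],[0,-0.8,0,0,0],[0,-0.8,0,0,0],[0,-0.8,0,0,0],[0,-0.8,0,0,0]]]'
python3 - <<'E'
from h import *
d=np.array([.866,-.5]);o=np.array([.484,.347])-d*-.072
s=robot.read_state();v=s['tool_pos'][:2]-o;print('dock',v@d,v@[.5,.866],s['tool_pos'][2],s['opening'],s['force'])
E
```

```text
t: 11.55
tool_pos: [0.4274, 0.3799, 0.0125]
orientation: [0.822, 3.031, 0.001]
force: [1.1, -0.2, 0.7]
opening: 0.0004
gripper_force: 0.0
t: 12.35
tool_pos: [0.4818, 0.3472, 0.0116]
orientation: [-0.822, -3.032, 0.0]
force: [-0.5, 0.0, -0.4]
opening: 0.0003
gripper_force: 0.2
dock -0.07404012812381859 -0.0009060544597990841 0.011631600044365857 0.00031290376548325204 [-0.54908439  0.01124243 -0.43670628]
```

```bash
python3 -m pendant '[[[0,-0.8,0,0,0],[0,-0.8,0,0,0],[0,-0.8,0,0,0],[0,-0.8,0,0,0],[0,-0.8,0,0,0],[0,-0.8,0,0,0],[0,-0.8,0,0,0],[0,0,0,0,0]]]'
python3 - <<'E'
from h import *
d=np.array([.866,-.5]);o=np.array([.484,.347])-d*-.072
s=robot.read_state();v=s['tool_pos'][:2]-o;print('dock',v@d,v@[.5,.866],s['tool_pos'][2],s['opening'],s['force'])
t=snap('top','top5');c=snap('scene','sc5');
im=np.zeros((478,800,3),np.uint8);im[:,:450]=cv2.resize(t['img'][145:230,140:220],(450,478),interpolation=cv2.INTER_CUBIC)
im[:350,450:]=cv2.resize(c['img'][110:180,180:250],(350,350),interpolation=cv2.INTER_CUBIC);cv2.imwrite('pics/m5.png',im)
E
```

```text
t: 13.15
tool_pos: [0.5309, 0.3186, 0.0118]
orientation: [0.823, 3.031, 0.0]
force: [-0.2, -1.0, -0.3]
opening: 0.0003
gripper_force: 0.0
dock -0.017211520196660883 -0.0011395011277551366 0.011760854928431527 0.000283030444927522 [-0.17142494 -1.02260011 -0.28193854]
```

View pics/m5.png

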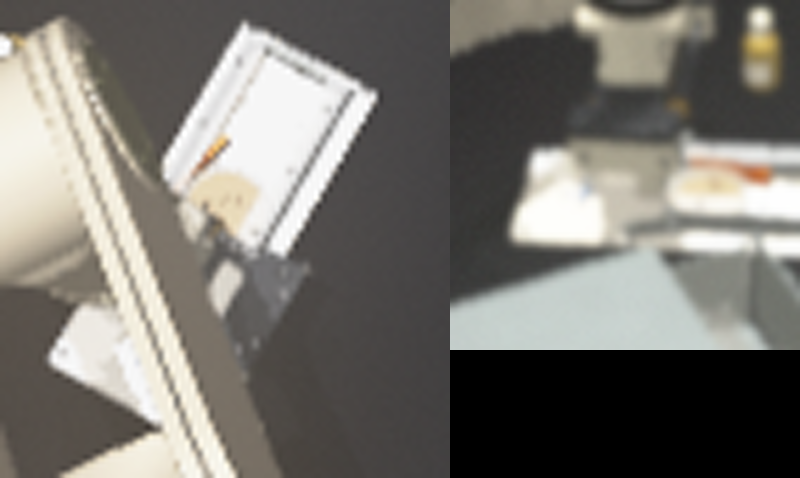

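The dish has passed the doorway and is holding the gate open (top crop: dish at about (220,200), leaf at (208,158)). I'll keep pushing.

```bash
python3 -m pendant '[[[0,-0.8,0.1,0,0],[0,-0.8,0,0,0],[0,-0.8,0,0,0],[0,-0.8,0,0,0],[0,-0.8,0,0,0],[0,-0.8,0,0,0],[0,-0.8,0,0,0],[0,-0.8,0,0,0]]]'
python3 -m pendant '[[[0,-0.3,0,0,0],[0,-0.2,0,0,0],[0,0,0,0,0]]]'
python3 - <<'E'
from h import *
d=np.array([.866,-.5]);o=np.array([.484,.347])-d*-.072
s=robot.read_state();v=s['tool_pos'][:2]-o;print('dock',v@d,v@[.5,.866],s['tool_pos'][2],s['force'])
E
```

```text
t: 14.05
tool_pos: [0.5859, 0.2875, 0.0117]
orientation: [0.822, 3.032, 0.0]
force: [-0.0, 0.4, -0.0]
opening: 0.0005
gripper_force: 0.2
t: 14.35
tool_pos: [0.5898, 0.2853, 0.0117]
orientation: [0.822, 3.032, 0.0]
force: [-0.4, -0.6, -0.2]
opening: 0.0005
gripper_force: 0.0
dock 0.05047266182516926 -0.0005842704421206157 0.011691444335642762 [-0.39030533 -0.60609938 -0.16460334]
```

```bash
python3 -m pendant '[[[0,-0.2,0,0,0],[0,-0.2,0,0,0],[0,-0.1,0,0,0],[0,0,0,0,0]]]'
python3 -m pendant '[[[0,-0.1,0,0,0],[0,-0.1,0,0,0],[0,0,0,0,0]]]'
python3 -m pendant '[[[0,-0.1,0,0,0],[0,0,0,0,0]]]'
```

```text
t: 14.75
tool_pos: [0.594, 0.2828, 0.0117]
orientation: [0.822, 3.032, -0.0]
force: [-0.4, -0.4, 0.2]
opening: 0.0003
gripper_force: 0.2
t: 15.05
tool_pos: [0.5955, 0.2819, 0.0117]
orientation: [-0.822, -3.032, -0.0]
force: [-1.1, 1.8, 0.1]
opening: 0.0005
gripper_force: 0.9
t: 15.25
tool_pos: [0.5956, 0.2818, 0.0116]
orientation: [-0.821, -3.031, -0.0]
force: [-5.6, 1.0, 2.5]
opening: 0.0007
gripper_force: 2.9
```

The force rises and the tool stalls at dock x of about 57 mm, as expected for a dish fully home. I'll relax slightly and come straight up.

```bash
python3 -m pendant '[[[0,-0.05,0,0,0],[0,0,0,0,0],[0,0.3,0,0,0],[0,0.1,0,0,0],[0,0,0,-0.5,0],[0,0,0,-1.5,0],[0,0,0,-3,0],[0,0,0,-4,0]]]'
python3 -m pendant '[[[0,2,0,-4,0],[0,4,0,-4,0],[0,4,0,-2,0],[0,4,0,0,0],[0,4,0,0,0],[0,2,0,0,0],[0,0,0,0,0],[0,0,0,0,0]]]'
python3 - <<'E'
from h import *
t=snap('top','top6');c=snap('wrist','w6');print(robot.read_state()['tool_pos'])
im=np.zeros((478,800,3),np.uint8);im[:,:450]=cv2.resize(t['img'][145:230,140:220],(450,478),interpolation=cv2.INTER_CUBIC)
im[:262,450:]=cv2.resize(t['img'][110:260,220:420],(350,262),interpolation=cv2.INTER_CUBIC);cv2.imwrite('pics/m6.png',im)
E
```

```text
t: 16.05
tool_pos: [0.5924, 0.2824, 0.1017]
orientation: [-0.822, -3.03, 0.003]
force: [0.5, 0.2, 0.1]
opening: 0.0006
gripper_force: 0.0
t: 16.85
tool_pos: [0.4253, 0.382, 0.1985]
orientation: [0.82, 3.031, 0.002]
force: [0.2, 1.1, 0.0]
opening: 0.0004
gripper_force: 0.0
[0.42593639 0.3813468  0.19775935]
```

View pics/m6.png

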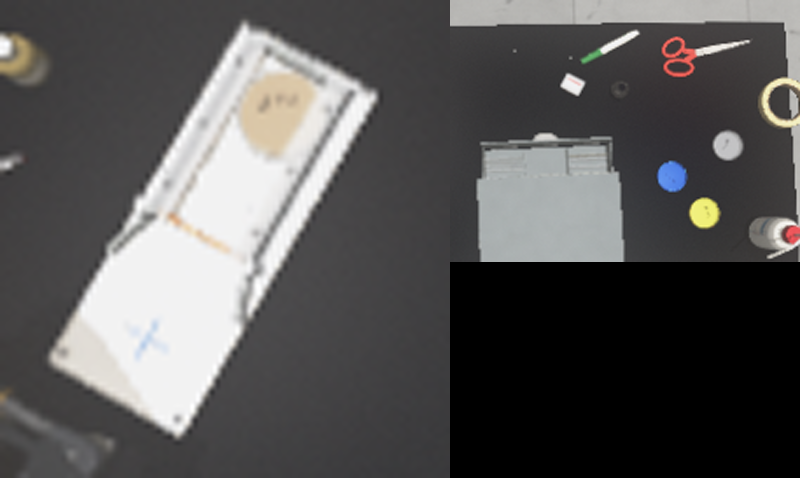

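The gate is shut (orange leaf from (170,215) to (230,248)). The dish is in the lane at about (278,115), and the bystanders are unmoved. I'll check the home position numerically before handing in.

Run:
```python
from h import *
c=load('top6');d=np.array([.866,-.5]);n=np.array([.5,.866])
k=450/80;f=lambda x,y,z:px2w(c,140+x/k,145+y/k,z)[:2]
l=f(148,338,.006);o=l+.072*d
for p in [(278,115,.02),(268,158,.02),(295,75,.02),(291,68,.026),(200,232,.024)]:
    v=f(*p)-o;print(p,v@d,v@n)
```

```text
(278, 115, 0.02) 0.0919223877921217 -0.0037899786738867236
(268, 158, 0.02) 0.06492432552266622 -0.012250786707259535
(295, 75, 0.02) 0.11954572213393616 -0.00018862661060044944
(291, 68, 0.026) 0.12171185238444344 0.002748742397535947
(200, 232, 0.024) 0.003030639213560257 0.0005796323917811386
```

```bash
python3 -c "
from plant import robot
print(robot.close_job())"
```

```text
the job is handed in; nothing more can be done
None
```

The tan dish is in the dock, home against the end stop, with the gate shut behind it and the other things where they were; I handed the job in at about 17 s.

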